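# Clear the scale pan and hold a check weight over it in the tongs

## Robot

A 7-joint arm with a two-finger parallel gripper is mounted at the origin on the work surface. World frame = base frame: x ahead of the robot, y to its left, z up, the work surface at z = 0. Lengths are in m, angles in rad, forces in N, time in s.
With the tool pointing down it reaches from about 0.425 to 0.875 m from the base axis. Payload 4.7 kg.
Tool frame: the origin (TCP) lies at the very end of the fingers, on their centre line; the grasp point (between the pads) lies 19 mm behind it; z points along the fingers, y is the line along which they close (so a half turn about z gives the same grasp; the last joint's range is limited). The gripper opens to 87 mm and grips with 3 to 60 N. Pads are 19 mm wide; open, the fingers measure 117 mm over their backs; the gripper's body (75 mm by 190 mm) begins 51 mm behind the grasp point.
Start: joints at [1.12, 0.321, -0.07, 1.45, 0.023, 1.371, -0.057], TCP at [0.291, -0.581, 0.223] pointing down, gripper open.
Joint ranges: [-2.86, 2.86], [-0.3, 2.09], [-1.38, 1.24], [0.06, 2.45], [-1.56, 4.7], [0.09, 2.05], [-2.69, 2.69]. Speed limits (rad/s): [2.57, 2.57, 3.14, 3.14, 3.14, 3.14, 3.14].

## Interface

Orientations are given as a rotation vector (axis times angle).
In Python, from bench import ctrl, imaging, ticket gives the robot as it stands.
- The arm moves only by the tool jog_arm, never from a script. Its argument "rows" is text: rows parted by semicolons, each of 7 numbers parted by spaces: the shift along the tool's x, y, z in cm, then the turn, a rotation vector about the tool's x, y, z in rad, then the closure, from -1 (fully open) to 1 (shut), so that 0 is half open. A call has 1 to 5 rows; each row shifts and turns the commanded pose from where the row before left it, along the tool's axes as they then stand; what a row does not reach is not made up. A row lasts 1/8 s, in which the tool goes at most 62.5 mm and 10.7 degrees, less where a joint would pass 70% of its speed; a pose out of reach is approached as far as the arm can. A call with a gripper value outside its range is refused whole. The fingers move at their own pace and stop on an object; "force" is the grip in N (left out, the last holds). Time passes only in rows, so rows that do not move let the fingers close. It gives the time, the measured TCP pose, the force, the opening and the grip force at its end, in the units of the state.
- ctrl.get_state(): the state, without advancing time (a new reading comes with each control period).
- imaging.get_image(name): name is "scene" or "top"; returns a dict with "img" (384x512x3 uint8, blue, green, red), "vertical_fov" (degrees; the focal length in pixels is half the picture's height over the tangent of half this angle, whatever the lens; pixels are square), "cx", "cy" (the principal point, pixels), "origin" and "orientation" of the camera in the world. Camera axes: x right, y down, z forward; pixel columns grow to the right and rows downward; lengths in m; the calibration is good to about 2 mm. A picture is of the moment at which its call begins. There is no depth.
- ticket.close_job(): hands the job in; it is judged then, once.
The state is a dict: "time": time; "joint_positions": joint angles; "qd": joint speeds; "joint_torque": joint torques, N m; "position": TCP position; "tool_rot": TCP orientation; "ft_force": force on the tool from outside, world axes, zero at the start; "torque": the same for the moment, N m; "grip_width": opening from 0.0 (shut) to 1.0 (fully open); "grip_force": force on a finger pad.
Only numpy, scipy, OpenCV 4.12 (cv2) and the standard library are available. Lean on these libraries where they do the work, as an engineer would, in place of code of your own. Each camera call takes 0.05 s, during which the arm holds its last target. There are 200 camera calls.

## Task

Get the scale ready for its check: first take the date stamp off the scale pan and slide it fully home in the free well of the walnut stand, and let go of it. Then grip the small steel tongs, pick up the middle-sized brass weight with them (never touch that weight with the gripper itself) and finish while still holding it in the tongs over the middle of the empty pan, a few centimetres clear of it. Leave the other stamps, the other two weights, the jar and the tape cutter where they are.

Things in the scene. Friction and masses are not known exactly. Their poses are not given: they have to be found in the camera images.
- stamp: The date stamp that starts upright on the scale pan. 94 mm tall. Origin: centre of its underside, z up. Base block 40 mm along its x, 28 mm along its y, up to 32 mm high, the lowest 2 mm a little smaller all round (36 x 24 mm). Red handle 26 mm along x, 30 mm along y, from 44 to 94 mm height, edges rounded by 9 mm. Alike after half a turn. About 110 g.
- stand: Fixed walnut block, 70 mm along its x, 205 mm along its y, 36 mm high, with four rectangular wells in a row along y (at y = -72, -24, +24, +72 mm), each 44 mm along x, 32 mm along y and 26 mm deep. The one at +24 mm is free, the others hold stamps. Origin: centre of its underside.
- free_well (a point): Centre of the floor of the free well, 10 mm above the counter; axes as those of the stand. A stamp fully home stands on this floor, its x along the well's x (either way round); its 28 mm side then has 2 mm of play each side, so has its 40 mm side.
- scale: Fixed postal scale, body 180 mm along x, 170 mm along y, 45 mm high, with a round chipped white enamel pan on top. Origin: centre of its underside.
- pan_centre (a point): Centre of the pan's flat floor, 60 mm above the counter. The floor is about 71 mm in radius, the rim (82 mm radius) rises 7 mm above it. The pan does not move.
- tongs: Small steel sprung tongs standing upright in their block, jaws down, 112 mm tall, 80 g; to be gripped from above. Origin: between the open jaws' lowest tips, z up along the tongs. The arms lie at +y and -y and close along y. A bridge 24 mm wide (y) tops them at 102 to 112 mm. A spring holds them open: 5 N on each arm starts to close them, 9 N closes them on the middle weight; more grips it harder.
- tongs_grip (a point): Midway between the two finger plates, 65 mm above the tongs' origin, where to grip them along the tongs' y. Plates 20 mm wide (x), from 50 to 80 mm height, with a lip standing out 3 mm above their top so fingers can lift under it. Over the plates here: 46 mm open, about 36 mm closed on the middle weight. Each mm less brings the jaws about 2.7 mm nearer; 3 to 4 mm of squeeze is enough to carry the tongs still open.
- tongs_jaws (a point): Midway between the two jaws, 9 mm above the tongs' origin. The jaws are V-shaped cups facing each other along the tongs' y, 18 mm high and about 20 mm wide along x. Open, they are 52 mm apart at the bottom of the V and 43 mm at its edges; they sink 1 mm in closing.
- tongs_left (a joint): How far each tongs arm is closed (both move together), rad: 0 open, about 0.136 on the middle weight, 0.24 the stop.
- tongs_block: Fixed walnut block, 48 mm along x, 92 mm along y, 34 mm high, with one well 26 x 68 mm, 26 mm deep (floor 8 mm above the counter) in which the tongs stand. Origin: centre of its underside.
- board: Fixed flat walnut board, 190 mm along x, 75 mm along y, 10 mm thick; the three weights stand in a row along its x about 58 mm apart, in any order. Origin: centre of its underside.
- weight_middle: The middle-sized brass weight: cylinder 24 mm in diameter up to 22 mm height, then a neck and a knob (16 mm in diameter), 35 mm tall in all. About 100 g. Origin: centre of its underside.
- weight_small: The small brass weight, same shape, 18 mm in diameter, 26 mm tall. Origin: centre of its underside.
- weight_large: The large brass weight, same shape, 30 mm in diameter, 46 mm tall. Origin: centre of its underside.
- stamp_a: Date stamp of the same shape as stamp, standing in a well of the stand; to be left there. Origin: centre of its underside.
- stamp_b: Date stamp of the same shape as stamp, standing in a well of the stand; to be left there. Origin: centre of its underside.
- stamp_c: Date stamp of the same shape as stamp, standing in a well of the stand; to be left there. Origin: centre of its underside.
- jar: Glass jar with a steel lid, 66 mm in diameter, 100 mm tall. Origin: centre of its underside.
- tape_cutter: Heavy steel tape cutter base, 60 mm along x, 150 mm along y, about 72 mm high with its roll. Origin: centre of its underside.
There are look-alikes about, which are no part of the job. What is shaped like the stamp but blue is not meant. Of the things that look like the scale, take the one that is farthest to the robot's left at the start.

How it is judged:
On the way, in this order (a step that is already met when the one before it is completed fails the run):
1. the stamp stands fully home in the free well, let go of (horizontal distance between stamp and free_well below 0.006 m and z of stamp in the frame of free_well below 0.005 m and angle between stamp's own z axis and vertical below 0.12 rad and contact force between stamp and the fingers below 0.1 N), for 0.2 s.
2. the middle weight is lifted off the board in the gripped tongs (z of weight_middle in the frame of board above 0.02 m and contact force between weight_middle and tongs above 0.3 N and contact force between the fingers and tongs above 0.5 N and contact force between weight_middle and the fingers below 0.2 N and contact force between weight_middle and board below 0.05 N), for 0.2 s.
At the end, for the whole second after the job is handed in: Stamp let go in the free well: within 6 mm of centre, 5 mm of the floor, 0.12 rad of upright. Gripper holds tongs, tongs hold the middle weight (fingers not touching it), at rest, within 40 mm of the pan centre from above, over 20 mm above its floor, scale untouched (all of step 1 and contact force between weight_middle and tongs above 0.3 N and contact force between the fingers and tongs above 0.5 N and contact force between weight_middle and the fingers below 0.2 N and horizontal distance between weight_middle and pan_centre below 0.04 m and z of weight_middle in the frame of pan_centre above 0.02 m and contact force between each of weight_middle, tongs and scale below 0.05 N and linear speed of weight_middle below 0.05 m/s); the arm keeps its last pose, push and grip.
It fails at once if the gripper touches the middle weight (contact force between any of the fingers, the arm and weight_middle above 0.5 N).
It fails at once if another stamp is shifted by more than 15 mm (distance of any of stamp_a, stamp_b, stamp_c from where it was at the start of the episode above 0.015 m).
It fails at once if another weight is shifted by more than 15 mm (distance of any of weight_small, weight_large from where it was at the start of the episode above 0.015 m).
It fails at once if the jar or the tape cutter is shifted by more than 15 mm (distance of any of jar, tape_cutter from where it was at the start of the episode above 0.015 m).
It also fails if it takes over 58 s, if anything falls off the work surface, if the arm or the gripper's body presses on something with over 40 N, if the wrist force passes 120 N, or if a joint passes its speed limit or range.

## Working session

There is one attempt and no reset: what is moved stays moved. The work goes in short steps, Python scripts to look and compute and a tool call to move; the robot and the scene stay as the last step left them, time stands still between calls to the robot, and variables do not carry over. Pictures are saved under pics/ and viewed, at most 10 in all, crops included, and the job is handed in when it is done.

Besides the shell and the picture viewer there is one more tool, called as name(argument=value, ...) on one line, values as JSON. jog_arm: Moves the arm, as the interface text tells. Its arguments: {"type":"object","properties":{"rows":{"type":"string"},"force":{"type":"number"}},"required":["rows"]}

```bash
mkdir -p pics
cat > h.py <<'E'
import numpy as np,cv2
from scipy.spatial.transform import Rotation as R
from bench import ctrl,imaging,ticket
def cam(n):
    d=imaging.get_image(n); return d
def rot(d):
    o=np.array(d["orientation"],float)
    return o if o.shape==(3,3) else R.from_rotvec(o).as_matrix() if o.size==3 else R.from_quat(o).as_matrix()
def foc(d): return d["img"].shape[0]/2/np.tan(np.radians(d["vertical_fov"])/2)
def pt(d,u,v,z):
    r=rot(d)@np.array([(u-d["cx"])/foc(d),(v-d["cy"])/foc(d),1]); o=np.array(d["origin"])
    return o+r*(z-o[2])/r[2]
def px(d,p):
    c=rot(d).T@(np.array(p)-np.array(d["origin"])); return c[:2]/c[2]*foc(d)+[d["cx"],d["cy"]]
E
python3 - <<'E'
from h import *
import pickle
for n in("scene","top"):
    d=cam(n); pickle.dump(d,open(n+".pkl","wb"))
    print({k:v for k,v in d.items() if k!="img"})
    cv2.imwrite(f"pics/{n}0.png",cv2.resize(d["img"],(800,600),interpolation=cv2.INTER_CUBIC))
s=ctrl.get_state();print(s)
E
```

```text
{'vertical_fov': 51.50638206779709, 'cx': 261.44567045530886, 'cy': 187.93960332343138, 'origin': array([ 1.14505271, -0.43028113,  0.82101394]), 'orientation': array([-2.12382299, -1.06998907,  0.48400842])}
{'vertical_fov': 47.45692085540237, 'cx': 251.88351108341448, 'cy': 194.85641055938683, 'origin': array([ 3.25372309e-01, -3.13584622e-04,  1.25674109e+00]), 'orientation': array([-2.14259653,  2.11885911, -0.15966333])}
{'time': 0.1, 'joint_positions': array([ 1.12010752,  0.32173237, -0.07010588,  1.45154242,  0.02258405,
        1.3707965 , -0.05690077]), 'qd': array([ 5.35059251e-04, -1.61032564e-03, -1.89770993e-03, -2.00545642e-03,
        4.51937105e-06, -1.84436552e-05, -1.22747814e-03]), 'joint_torque': array([-1.53230934e-05, -4.92569518e+01, -4.05432070e-01, -3.13398242e+01,
       -6.41608355e-02,  3.94974451e-02,  9.80942559e-05]), 'position': array([ 0.29110607, -0.58062046,  0.22158707]), 'tool_rot': array([-3.05553897e+00, -7.23226390e-01,  7.18924108e-04]), 'ft_force': array([ 0.32490593, -0.50198115, -0.05155259]), 'torque': array([0.02851647, 0.04593909, 0.01473592]), 'grip_force': 0.0, 'grip_width': 1.0009190739463245}
```

View pics/top0.png

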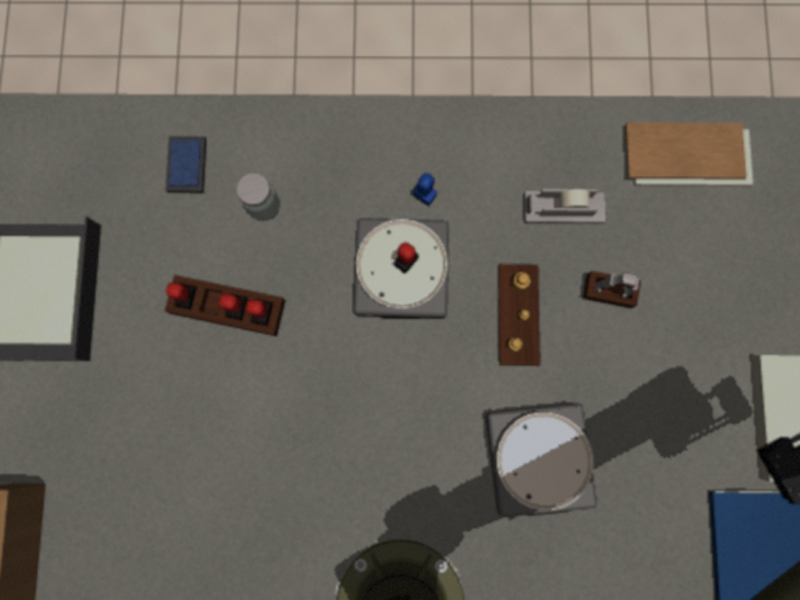

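View pics/scene0.png

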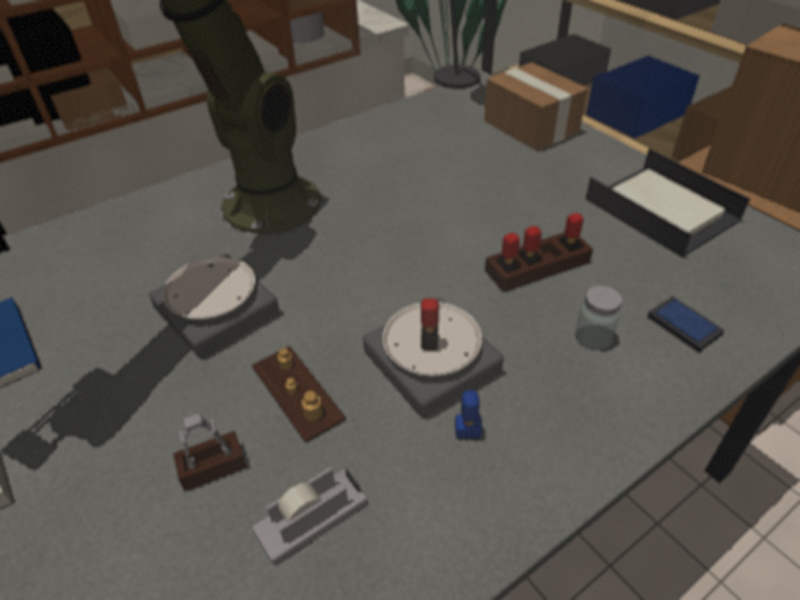

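The top view (800-px picture) shows the target pan at (402,264), the red stamp at (405,257), the stand at (225,305) with its free well near (215,302), and the tongs block at (612,288). The weights on the board are large (522,281), small (525,315) and middle (515,344). The scene view agrees. Next I'll zoom in for numbers.

Run:
```python
from h import *
import pickle
d=pickle.load(open("top.pkl","rb"));s=pickle.load(open("scene.pkl","rb"))
C=np.zeros((600,800,3),np.uint8)
def put(im,u,v,w,h,k,x,y):
    c=cv2.convertScaleAbs(cv2.resize(im[v:v+h,u:u+w],None,fx=k,fy=k,interpolation=cv2.INTER_CUBIC),alpha=1.7)
    for i in range(0,w,10): cv2.line(c,(i*k,0),(i*k,6),(0,255,255),1)
    for i in range(0,h,10): cv2.line(c,(0,i*k),(6,i*k),(0,255,255),1)
    C[y:y+h*k,x:x+w*k]=c
put(d["img"],100,170,80,50,5,0,0)
put(d["img"],315,162,100,75,4,400,0)
put(d["img"],225,135,66,70,4,0,300)
put(s["img"],100,210,130,110,4,270,300) if 0 else put(s["img"],105,215,120,100,3,440,300)
cv2.imwrite("pics/zoom.png",C)
# segmentations
def blobs(d,m,mn=15):
    n,l,st,c=cv2.connectedComponentsWithStats(m.astype(np.uint8))
    return [(st[i,4],c[i].round(2),cv2.minAreaRect(np.argwhere(l==i)[:,::-1].astype(np.float32))) for i in range(1,n) if st[i,4]>mn]
hsv=cv2.cvtColor(d["img"],cv2.COLOR_BGR2HSV);H,S,V=[hsv[...,i].astype(int) for i in range(3)]
yy,xx=np.mgrid[:384,:512]; tab=(yy>80)&(yy<250)
for nm,m in(("red",((H<6)|(H>174))&(S>180)&(V>70)&tab),("brown",(H<12)&(S>90)&(V<110)&tab&(xx>90)&(xx<420)),("brass",(H>10)&(H<25)&(S>110)&(V>90)&tab&(xx>300)&(xx<360)),("pan",(V>150)&(S<60)&(xx>220)&(xx<295)&(yy>130)&(yy<205))):
    for b in blobs(d,m): print(nm,b[0],b[1],np.round(b[2][0],1),np.round(b[2][1],1),round(b[2][2],1))
```

```text
red 80 [259.82 161.15] [260. 161.] [9.9 8.5] 45.0
red 87 [111.83 185.6 ] [112.  185.5] [10.  9.] 0.0
red 103 [145.48 192.67] [145.5 192.5] [ 9. 11.] 90.0
red 99 [162.68 196.38] [162.5 196.5] [ 9. 11.] 90.0
brown 55 [260.02 165.04] [259.4 165. ] [12.5  8. ] 10.3
brown 1338 [331.33 202.55] [331.5 201. ] [64. 25.] 90.0
brown 365 [389.08 186.36] [391.2 184.8] [34.5 17.3] 11.3
brown 1379 [143.31 195.12] [142.9 194.9] [73.9 24.4] 11.6
brass 95 [333.97 178.97] [334. 179.] [10. 10.] 90.0
brass 33 [335.58 200.85] [335.5 201. ] [6. 5.] 90.0
brass 60 [329.77 220.  ] [330. 220.] [8. 8.] 90.0
pan 2047 [255.74 168.09] [255.9 167.4] [54.8 53.9] 21.8
```

View pics/zoom.png

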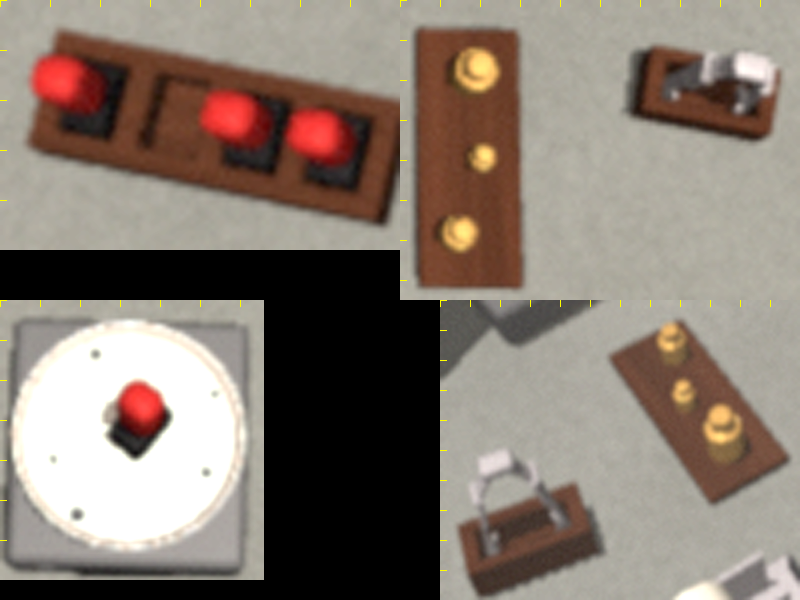

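The zoom shows the stand at about 11.5° of tilt with the free well at crop (180,115), the board straight at crop (470,158), and the tongs bridge at crop (750,72). The stamp on the pan is turned about 45° at (140,425). I'll fit projected box silhouettes to the masks in both cameras.

```bash
cat > fit.py <<'E'
from h import *
import pickle
from scipy.optimize import minimize
T=pickle.load(open("top.pkl","rb"));S_=pickle.load(open("scene.pkl","rb"))
K=8
def hull(d,P): return cv2.convexHull((np.array([px(d,p) for p in P])*K).astype(np.float32))
def box(x,y,a,sx,sy,z0,z1):
    c,s=np.cos(a),np.sin(a)
    return [[x+c*i*sx/2-s*j*sy/2,y+s*i*sx/2+c*j*sy/2,z] for i in(-1,1) for j in(-1,1) for z in(z0,z1)]
def cyl(x,y,r,z0,z1): return [[x+r*np.cos(t),y+r*np.sin(t),z] for t in np.arange(0,6.28,.2) for z in(z0,z1)]
def maskhull(m):
    n,l,st,c=cv2.connectedComponentsWithStats(m.astype(np.uint8)); i=1+np.argmax(st[1:,4])
    p=np.argwhere(l==i)[:,::-1].astype(np.float32)
    p=np.concatenate([p+o for o in([-.5,-.0],[.5,0],[0,-.5],[0,.5])])
    return cv2.convexHull(p*K)
def iou(a,b):
    A,B=cv2.contourArea(a),cv2.contourArea(b); I=cv2.intersectConvexConvex(a,b)[0]; return I/(A+B-I)
def fit(P,obs,x0):
    f=lambda q:-sum(iou(hull(d,P(q)),h) for d,h in obs)
    sim=np.array([x0]+[np.array(x0)+e for e in np.diag([.01,.01,.15][:len(x0)])])
    r=minimize(f,x0,method="Nelder-Mead",options=dict(initial_simplex=sim,xatol=1e-5,fatol=1e-6,maxiter=400))
    return r.x.round(4),[round(float(iou(hull(d,P(r.x)),h)),3) for d,h in obs]
def roi(d,z,u0,u1,v0,v1):
    h=cv2.cvtColor(d["img"],cv2.COLOR_BGR2HSV).astype(int); m=np.zeros(h.shape[:2],bool); m[v0:v1,u0:u1]=1
    return h[...,0],h[...,1],h[...,2],m
def brown(d,*r):
    H,S,V,m=roi(d,0,*r); return maskhull(m&((H<16)|(H>172))&(S>75)&(V<120))
def brass(d,*r):
    H,S,V,m=roi(d,0,*r); return maskhull(m&(H>9)&(H<28)&(S>115)&(V>75))
def pan(d,*r):
    H,S,V,m=roi(d,0,*r); return maskhull(m&(V>125)&(S<75))
E
python3 - <<'E'
from fit import *
def two(nm,P,fn,rt,rs,x0):
    o=[(T,fn(T,*rt)),(S_,fn(S_,*rs))]
    print(nm,*fit(P,o,x0),"| top",*fit(P,o[:1],x0),"| scene",*fit(P,o[1:],x0))
g=lambda u,v,z:list(pt(T,u,v,z)[:2])
two("stand",lambda q:box(*q,.07,.205,0,.036),brown,(100,190,165,225),(305,385,140,190),g(143,195,.02)+[-.2])
two("board",lambda q:box(*q,.19,.075,0,.01),brown,(315,350,165,240),(155,225,215,285),g(331.5,201,.01)+[0.])
two("tblock",lambda q:box(*q,.048,.092,0,.034),brown,(370,415,168,200),(105,160,270,318),g(390,185,.03)+[-.1])
for n,u,v,D,Hh,rs in(("mid",330,220,.024,.035,(172,192,220,240)),("small",335.6,201,.018,.026,(178,195,238,254)),("large",334,179,.03,.046,(190,210,248,272))):
    two(n,lambda q:cyl(*q,D/2,.01,.01+Hh*.63)+cyl(*q,D/3,.01,.01+Hh),brass,(u.__int__()-9,int(u)+9,int(v)-9,int(v)+9),rs,g(u,v,.03))
two("pan",lambda q:cyl(*q,.082,.06,.067),pan,(222,293,132,205),(240,315,188,245),g(257,169,.067))
E
```

```text
Traceback (most recent call last):
  File "fit.py", line 27, in brown
    H,S,V,m=roi(d,0,*r); return maskhull(m&((H<16)|(H>172))&(S>75)&(V<120))
                                ~~~~~~~~^^^^^^^^^^^^^^^^^^^^^^^^^^^^^^^^^^^
  File "fit.py", line 15, in maskhull
    return cv2.convexHull(p*K)
           ~~~~~~~~~~~~~~^^^^^
cv2.error: OpenCV(4.12.0) /io/opencv/modules/imgproc/src/convhull.cpp:143: error: (-215:Assertion failed) total >= 0 && (depth == CV_32F || depth == CV_32S) in function 'convexHull'
```

```bash
sed -i 's/return cv2.convexHull(p\*K)/return cv2.convexHull((p*K).astype(np.float32))/' fit.py
cat > run1.py <<'E'
from fit import *
def two(nm,P,fn,rt,rs,x0):
    o=[(T,fn(T,*rt)),(S_,fn(S_,*rs))]
    print(nm,*fit(P,o,x0),"| top",*fit(P,o[:1],x0),"| scene",*fit(P,o[1:],x0))
g=lambda u,v,z:list(pt(T,u,v,z)[:2])
two("stand",lambda q:box(*q,.07,.205,0,.036),brown,(100,190,165,225),(305,385,140,190),g(143,195,.02)+[-.2])
two("board",lambda q:box(*q,.19,.075,0,.01),brown,(315,350,165,240),(155,225,215,285),g(331.5,201,.01)+[0.])
two("tblock",lambda q:box(*q,.048,.092,0,.034),brown,(370,415,168,200),(105,160,270,318),g(390,185,.03)+[-.1])
for n,u,v,D,Hh,rs in(("mid",330,220,.024,.035,(172,192,220,240)),("small",335.6,201,.018,.026,(178,195,238,254)),("large",334,179,.03,.046,(190,210,248,272))):
    two(n,lambda q:cyl(*q,D/2,.01,.01+Hh*.63)+cyl(*q,D/3,.01,.01+Hh),brass,(int(u)-9,int(u)+9,int(v)-9,int(v)+9),rs,g(u,v,.03))
two("pan",lambda q:cyl(*q,.082,.06,.067),pan,(222,293,132,205),(240,315,188,245),g(257,169,.067))
def stampm(d,*r):
    H,S,V,m=roi(d,0,*r); return maskhull(m&((V<75)|(S>110)))
two("stamp",lambda q:box(*q,.038,.026,.06,.092)+box(*q,.026,.030,.110,.148),stampm,(246,272,150,182),(262,288,186,228),g(259.5,165,.08)+[.7])
two("stamp'",lambda q:box(*q,.038,.026,.06,.092)+box(*q,.026,.030,.110,.148),stampm,(246,272,150,182),(262,288,186,228),g(259.5,165,.08)+[-.8])
print("bridge",g(403.75,179.5,.12))
E
python3 run1.py
```

```text
stand [ 0.5245  0.3294 -0.1981] [0.977, 0.681] | top [ 0.5246  0.3288 -0.1977] [0.978] | scene [ 0.5153  0.3369 -0.1513] [0.729]
board [ 0.5149 -0.214  -0.0084] [0.979, 0.915] | top [ 0.5158 -0.2138 -0.0066] [0.981] | scene [ 0.5098 -0.2143 -0.0125] [0.924]
tblock [ 0.5598 -0.3823 -0.2035] [0.856, 0.912] | top [ 0.5617 -0.3823 -0.1898] [0.869] | scene [ 0.558  -0.3836 -0.1596] [0.932]
mid [ 0.4577 -0.2048] [0.894, 0.703] | top [ 0.458  -0.2048] [0.896] | scene [ 0.4525 -0.2033] [0.76]
small [ 0.5123 -0.2229] [0.886, 0.618] | top [ 0.5128 -0.2229] [0.899] | scene [ 0.5063 -0.2217] [0.854]
large [ 0.573  -0.2173] [0.796, 0.735] | top [ 0.5753 -0.2176] [0.831] | scene [ 0.5677 -0.217 ] [0.873]
pan [0.5957 0.0034] [0.983, 0.929] | top [0.5967 0.0034] [0.99] | scene [0.5904 0.0048] [0.969]
stamp [ 0.5969 -0.002   0.9926] [0.8, 0.708] | top [ 0.5956 -0.003   1.3147] [0.826] | scene [ 0.6    -0.0084  0.8846] [0.77]
stamp' [ 0.5978 -0.0044 -0.6618] [0.851, 0.883] | top [ 0.598  -0.004  -0.5761] [0.858] | scene [ 0.5971 -0.0036 -0.6831] [0.883]
bridge [np.float64(0.5568337998992408), np.float64(-0.38506481476021315)]
```

Top-view fits are consistent (IoU about 0.98), and the scene camera runs about 5 mm low in x. Sizes and reach match, so I'll work from the top view and set out.

```bash
cat > go.py <<'E'
# usage: go.py x y z yaw : turn about tool axes, then shift in the turned frame (cm)
from h import *; import sys
x,y,z,a=map(float,sys.argv[1:5]); s=ctrl.get_state()
M=R.from_rotvec(s["tool_rot"]).as_matrix()
Y=np.array([np.cos(a),np.sin(a),0]); Z=np.array([0,0,-1.]); W=np.column_stack([np.cross(Y,Z),Y,Z])
d=np.array([x,y,z])-s["position"]
print("t",s["time"],"pos",s["position"].round(4),"turn",R.from_matrix(M.T@W).as_rotvec().round(4),"shift after",(W.T@d*100).round(2),"now",(M.T@d*100).round(2),"F",s["ft_force"].round(1),"w",round(s["grip_width"],3))
E
python3 go.py .598 -.004 .20 -.67
```

```text
t 0.1 pos [ 0.2911 -0.5806  0.2216] turn [-1.70e-03 -3.00e-04 -4.36e-01] shift after [ 64.25 -11.75   2.16] now [ 53.28 -37.78   2.22] F [ 0.3 -0.5 -0.1] w 1.001
```

jog_arm(rows="0 0 0 0 0 -0.146 -1;0 0 0 0 0 -0.145 -1;0 0 0 0 0 -0.145 -1;4 -0.75 0 0 0 0 -1;4 -0.75 0 0 0 0 -1", force=20)

```text
time: 0.72
position: [0.3292, -0.5082, 0.2217]
tool_rot: [-2.828, -1.365, -0.0]
ft_force: [1.5, -0.2, 1.0]
grip_width: 0.999
grip_force: 0.0
```

jog_arm(rows="4.5 -0.8 0 0 0 0 -1;4.5 -0.8 0 0 0 0 -1;4.5 -0.8 0 0 0 0 -1;4.5 -0.8 0 0 0 0 -1;4.5 -0.8 0 0 0 0 -1")

```text
time: 1.35
position: [0.4379, -0.3063, 0.2222]
tool_rot: [-2.828, -1.367, 0.001]
ft_force: [0.0, -0.3, -0.4]
grip_width: 0.999
grip_force: 0.0
```

jog_arm(rows="4.5 -0.8 0.2 0 0 0 -1;4.5 -0.8 0.2 0 0 0 -1;4.5 -0.8 0.2 0 0 0 -1;4.5 -0.8 0.2 0 0 0 -1;0 0 0 0 0 0 -1")

```text
time: 1.98
position: [0.5256, -0.1419, 0.2142]
tool_rot: [-2.821, -1.378, -0.002]
ft_force: [-0.6, -0.2, 0.7]
grip_width: 1.001
grip_force: 0.0
```

```bash
python3 go.py .598 -.004 .20 -.67
```

```text
t 1.975 pos [ 0.5256 -0.1419  0.2142] turn [-0.0014 -0.0017  0.0078] shift after [15.31 -2.89  1.42] now [15.32 -2.76  1.45] F [-0.6 -0.2  0.7] w 1.001
```

jog_arm(rows="3.8 -0.7 0.3 0 0 0 -1;3.8 -0.7 0.3 0 0 0 -1;3.8 -0.7 0.4 0 0 0 -1;3.8 -0.7 0.4 0 0 0 -1;0 0 0 0 0 0.008 -1")

```text
time: 2.6
position: [0.5969, -0.0073, 0.1997]
tool_rot: [-2.829, -1.362, 0.0]
ft_force: [-0.4, -0.5, -0.6]
grip_width: 0.995
grip_force: 0.0
```

```bash
python3 go.py .598 -.004 .11 -.67
python3 - <<'E'
from h import *
import pickle
C=np.zeros((600,800,3),np.uint8)
for n,(u,v,w,h),x in(("top",(215,120,80,100),0),("scene",(235,140,80,100),400)):
    d=cam(n); p=ctrl.get_state()["position"]; im=d["img"].copy()
    c=cv2.convertScaleAbs(cv2.resize(im[v:v+h,u:u+w],None,fx=5,fy=5,interpolation=cv2.INTER_CUBIC),alpha=1.5)
    q=((px(d,p)-[u,v]+.5)*5).astype(int); cv2.drawMarker(c,tuple(map(int,q)),(0,255,0),0,14,1)
    C[:500,x:x+400]=c; pickle.dump(d,open(n+"1.pkl","wb"))
cv2.imwrite("pics/hover.png",C)
E
```

```text
t 2.6 pos [ 0.5969 -0.0073  0.1997] turn [-0.0021 -0.0007 -0.0034] shift after [ 0.33 -0.11  8.97] now [ 0.32 -0.1   8.97] F [-0.4 -0.5 -0.6] w 0.995
```

View pics/hover.png

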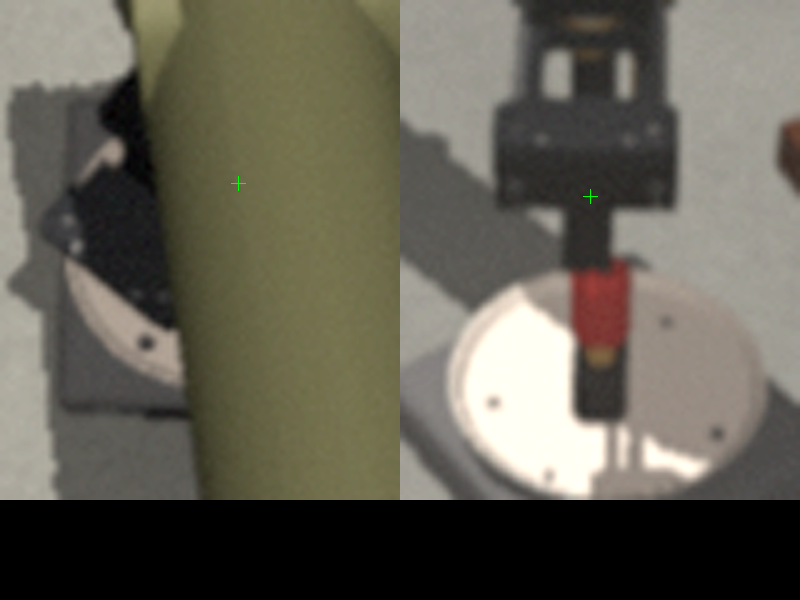

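The hover view shows the fingers (scene crop x≈588) about 13 crop px left of the stamp (x≈601), so the tool needs about 5 mm along its x. The jaws straddle the handle, so I'll go down and grip.

jog_arm(rows="0.5 -0.1 2 0 0 0 -1;0 0 2 0 0 0 -1;0 0 2 0 0 0 -1;0 0 2 0 0 0 -1;0 0 1 0 0 0 -1")

```text
time: 3.32
position: [0.5981, -0.006, 0.1084]
tool_rot: [-2.833, -1.356, 0.003]
ft_force: [0.0, -0.4, 1.0]
grip_width: 1.003
grip_force: 0.0
```

jog_arm(rows="0 0 0 0 0 0 0.5;0 0 0 0 0 0 0.5;0 0 0 0 0 0 0.5;0 0 0 0 0 0 0.5;0 0 0 0 0 0 0.5", force=20)

```text
time: 3.95
position: [0.5993, -0.0059, 0.1109]
tool_rot: [2.833, 1.356, 0.001]
ft_force: [-0.1, 0.3, 0.5]
grip_width: 0.515
grip_force: 0.0
```

jog_arm(rows="0 0 0 0 0 0 0.8;0 0 0 0 0 0 0.8;0 0 -0.5 0 0 0 0.8;0 0 -2 0 0 0 0.8;0 0 -2.5 0 0 0 0.8")

```text
time: 4.58
position: [0.5991, -0.0058, 0.1619]
tool_rot: [-2.834, -1.356, 0.0]
ft_force: [0.0, 0.9, -1.0]
grip_width: 0.297
grip_force: 20.0
```

```bash
python3 go.py .5293 .3525 .16 -.198
```

```text
t 4.575 pos [ 0.5991 -0.0058  0.1619] turn [-1.000e-04  0.000e+00 -4.799e-01] shift after [ 33.76 -13.89   0.19] now [ 23.53 -27.91   0.19] F [ 0.   0.9 -1. ] w 0.297
```

Gripped at 26 mm width, as expected. Carrying it high to the stand.

jog_arm(rows="0 0 -2 0 0 -0.16 0.8;0 0 -2 0 0 -0.16 0.8;0 0 0 0 0 -0.16 0.8;3 -1.23 0 0 0 0 0.8;3 -1.23 0 0 0 0 0.8")

```text
time: 5.2
position: [0.5871, 0.0583, 0.2022]
tool_rot: [2.431, 1.989, 0.002]
ft_force: [0.6, 0.5, 0.2]
grip_width: 0.296
grip_force: 20.0
```

jog_arm(rows="3.5 -1.44 0 0 0 0 0.8;3.5 -1.44 0 0 0 0 0.8;3.5 -1.44 0 0 0 0 0.8;3.5 -1.44 0 0 0 0 0.8;3.5 -1.44 0 0 0 0 0.8")

```text
time: 5.82
position: [0.5508, 0.2448, 0.2022]
tool_rot: [2.43, 1.99, 0.003]
ft_force: [1.0, 0.3, -0.8]
grip_width: 0.297
grip_force: 20.0
```

jog_arm(rows="3.5 -1.44 0 0 0 0 0.8;3.5 -1.44 0 0 0 0 0.8;3 -1.2 0 0 0 0 0.8;0 0 0 0 0 0 0.8;0 0 0 0 0 0 0.8")

```text
time: 6.45
position: [0.5309, 0.3489, 0.2013]
tool_rot: [2.43, 1.989, 0.001]
ft_force: [-0.4, -0.6, -1.5]
grip_width: 0.298
grip_force: 20.0
```

```bash
python3 go.py .5293 .3525 .13 -.198
```

```text
t 6.45 pos [0.5309 0.3489 0.2013] turn [ 0.0012  0.0004 -0.0006] shift after [ 0.32 -0.23  7.13] now [ 0.32 -0.24  7.13] F [-0.4 -0.6 -1.5] w 0.298
```

jog_arm(rows="0.3 -0.2 2 0 0 0 0.8;0 0 2 0 0 0 0.8;0 0 2 0 0 0 0.8;0 0 2.3 0 0 0 0.8;0 0 0 0 0 0 0.8")

```text
time: 7.08
position: [0.5275, 0.3513, 0.1143]
tool_rot: [-2.43, -1.99, 0.009]
ft_force: [0.1, -1.2, -2.0]
grip_width: 0.301
grip_force: 20.0
```

```bash
cat > see.py <<'E'
from h import *; import sys,pickle
# see.py name k  top:u,v,w,h scene:u,v,w,h ; draws marker lists from pts.json
import json
name,k=sys.argv[1],int(sys.argv[2]); P=json.load(open("pts.json"))
C=np.zeros((600,800,3),np.uint8); x=0
for n,b in zip(("top","scene"),sys.argv[3:]):
    u,v,w,h=map(int,b.split(",")); d=cam(n); pickle.dump(d,open(name+n+".pkl","wb"))
    c=cv2.convertScaleAbs(cv2.resize(d["img"][v:v+h,u:u+w],None,fx=k,fy=k,interpolation=cv2.INTER_CUBIC),alpha=1.6)
    for col,pl in zip(((0,255,0),(255,255,0),(255,0,255)),P):
        q=np.array([(px(d,p)-[u,v]+.5)*k for p in pl]).astype(np.int32); cv2.polylines(c,[q],len(q)>2,col,1)
    C[:h*k,x:x+w*k]=c; x+=w*k
cv2.imwrite(f"pics/{name}.png",C)
E
python3 go.py .5293 .3525 .061 -.198
python3 - <<'E'
from h import *; import json
s=ctrl.get_state(); M=R.from_rotvec(s["tool_rot"]).as_matrix(); p=s["position"]
base=[(p+M@np.array([i*.014,j*.020,.051])).tolist() for i,j in((-1,-1),(1,-1),(1,1),(-1,1))]
a=-.198;c,sn=np.cos(a),np.sin(a)
w=[[.5293+c*i*.022-sn*j*.016,.3525+sn*i*.022+c*j*.016,.036] for i,j in((-1,-1),(1,-1),(1,1),(-1,1))]
st=[[.5246+c*i*.035-sn*j*.1025,.329+sn*i*.035+c*j*.1025,.036] for i,j in((-1,-1),(1,-1),(1,1),(-1,1))]
json.dump([base,w,st],open("pts.json","w"))
E
python3 see.py well 5 100,165,80,60 305,125,80,75
```

```text
t 7.075 pos [0.5275 0.3513 0.1143] turn [-0.004   0.0039 -0.0002] shift after [0.15 0.15 5.33] now [0.17 0.17 5.33] F [ 0.1 -1.2 -2. ] w 0.301
```

View pics/well.png

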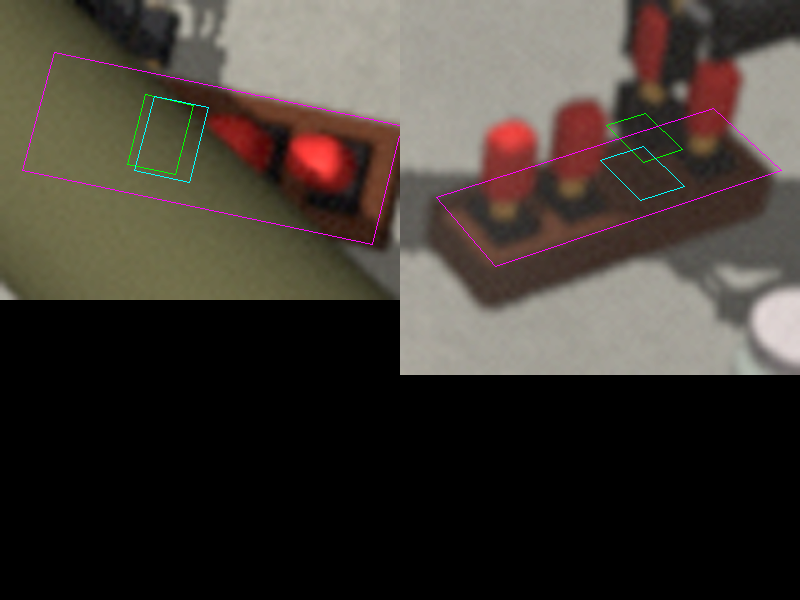

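In the well view the hand hides the stand from above. In the scene the held stamp's block spans x 615–690 against a projected 607–683, so it sits a few mm towards +y in the grip. I need a closer look to get its offset relative to the neighbouring stamps.

Run:
```python
from fit import *
d=pickle.load(open("wellscene.pkl","rb")); k=11; u,v,w,h=313,122,72,54
c=cv2.convertScaleAbs(cv2.resize(d["img"][v:v+h,u:u+w],None,fx=k,fy=k,interpolation=cv2.INTER_CUBIC),alpha=1.8)
a=-.198
def wire(x,y,z,col):
    for b in (box(x,y,a,.04,.028,z,z+.032),):
        q=[tuple(map(int,(px(d,p)-[u,v]+.5)*k)) for p in b]
        for i in range(8):
            for j in(1,2,4):
                if i^j>i: cv2.line(c,q[i],q[i^j],col,1)
for y in(-.072,-.024,.072): wire(.5246-np.sin(a)*y,.329+np.cos(a)*y,.010,(255,255,0))
wire(.5275,.3513,.063,(0,255,0))
cv2.imwrite("pics/w2.png",c)
# neighbours' handles: scene-based fit before the move and now
H,S,V,m=roi(d,0,300,400,120,180); r=m&((H<8)|(H>172))&(S>120)&(V>45)
n,l,st,cc=cv2.connectedComponentsWithStats(r.astype(np.uint8))
for i in range(1,n):
    if st[i,4]>20: print(cc[i].round(2),st[i])
for y in(-.072,-.024,.072,.024):
    print(y,px(d,[.5246-np.sin(a)*y,.329+np.cos(a)*y,.079]).round(2))
```

```text
[354.74 133.07] [352 126   7  16  81]
[366.89 144.1 ] [362 137  11  15 126]
[340.54 153.23] [335 146  12  15 137]
[326.46 156.99] [321 149  11  17 147]
-0.072 [327.68 156.81]
-0.024 [341.48 152.39]
0.072 [368.12 143.84]
0.024 [354.96 148.06]
```

View pics/w2.png

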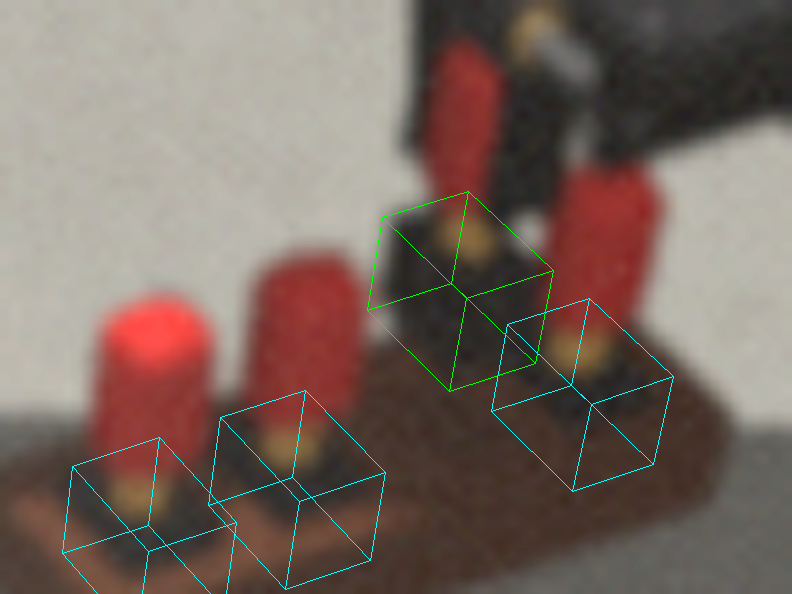

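The neck references show the held stamp about 3.8 mm too far along the stand's +y relative to the neighbours: held neck at (468,240), neighbours' bias −10 px. I'll correct by (−2.3, +1.6) mm and then lower, watching the force.

jog_arm(rows="-0.23 0.16 0 0 0 0 0.8;0 0 1.5 0 0 0 0.8;0 0 0.5 0 0 0 0.8;0 0 0 0 0 0 0.8")

```text
time: 7.68
position: [0.5295, 0.3501, 0.0966]
tool_rot: [-2.43, -1.991, 0.002]
ft_force: [0.3, -0.3, -0.9]
grip_width: 0.296
grip_force: 20.0
```

jog_arm(rows="0 0 0.4 0 0 0 0.8;0 0 0.4 0 0 0 0.8;0 0 0.3 0 0 0 0.8;0 0 0 0 0 0 0.8")

```text
time: 8.18
position: [0.5299, 0.3503, 0.0862]
tool_rot: [-2.43, -1.991, 0.001]
ft_force: [0.2, 0.6, 0.1]
grip_width: 0.298
grip_force: 20.0
```

```bash
python3 go.py .5293 .3525 .061 -.198
```

```text
t 8.175 pos [0.5299 0.3503 0.0862] turn [-0.0004  0.0004  0.    ] shift after [ 0.21 -0.1   2.52] now [ 0.21 -0.1   2.52] F [0.2 0.6 0.1] w 0.298
```

jog_arm(rows="-0.12 -0.08 0 0 0 0 0.8;0 0 0.3 0 0 0 0.8;0 0 0.3 0 0 0 0.8;0 0 0.3 0 0 0 0.8;0 0 0 0 0 0 0.8")

```text
time: 8.8
position: [0.5288, 0.3492, 0.0771]
tool_rot: [-2.43, -1.991, 0.001]
ft_force: [0.1, 0.1, -1.1]
grip_width: 0.298
grip_force: 20.0
```

```bash
python3 go.py .5293 .3525 .061 -.198
```

```text
t 8.8 pos [0.5288 0.3492 0.0771] turn [-0.0005  0.0005  0.    ] shift after [ 0.33 -0.02  1.61] now [ 0.33 -0.02  1.61] F [ 0.1  0.1 -1.1] w 0.298
```

The base is 10 mm below the stand top with no force, so it's in the well. Lowering the rest of the way.

jog_arm(rows="0 0 0.5 0 0 0 0.8;0 0 0.5 0 0 0 0.8;0 0 0.3 0 0 0 0.8;0 0 0 0 0 0 0.8")

```text
time: 9.3
position: [0.5288, 0.3492, 0.0641]
tool_rot: [-2.43, -1.991, 0.001]
ft_force: [0.7, 0.0, -0.5]
grip_width: 0.298
grip_force: 20.0
```

jog_arm(rows="0 0 0.2 0 0 0 0.8;0 0 0.15 0 0 0 0.8;0 0 0 0 0 0 0.8")

```text
time: 9.68
position: [0.529, 0.3493, 0.0609]
tool_rot: [2.43, 1.991, -0.0]
ft_force: [1.0, -0.9, -0.2]
grip_width: 0.296
grip_force: 20.0
```

```bash
python3 go.py .5293 .3525 .061 -.198
```

```text
t 9.675 pos [0.529  0.3493 0.0609] turn [-0.0001  0.0002  0.    ] shift after [ 0.32 -0.03 -0.01] now [ 0.32 -0.03 -0.01] F [ 1.  -0.9 -0.2] w 0.296
```

Release, rise, and check.

jog_arm(rows="0 0 0.1 0 0 0 0.8;0 0 0 0 0 0 -1;0 0 0 0 0 0 -1;0 0 0 0 0 0 -1;0 0 0 0 0 0 -1")

```text
time: 10.3
position: [0.529, 0.3494, 0.06]
tool_rot: [2.43, 1.991, -0.0]
ft_force: [0.6, 0.1, -0.4]
grip_width: 0.666
grip_force: 0.0
```

jog_arm(rows="0 0 0 0 0 0 -1;0 0 -2 0 0 0 -1;0 0 -4 0 0 0 -1;0 0 -4 0 0 0 -1;0 0 -4 0 0 0 -1")

```text
time: 10.92
position: [0.5291, 0.3497, 0.203]
tool_rot: [2.429, 1.991, 0.003]
ft_force: [-0.0, -0.1, -0.3]
grip_width: 0.997
grip_force: 0.0
```

```bash
python3 - <<'E'
from fit import *
d=cam("scene");H,S,V,m=roi(d,0,300,400,120,180); r=m&((H<8)|(H>172))&(S>120)&(V>45)
n,l,st,cc=cv2.connectedComponentsWithStats(r.astype(np.uint8))
for i in range(1,n):
    if st[i,4]>20: print(cc[i].round(2),st[i])
a=-.198
for y in(-.072,-.024,.024,.072): print(y,px(d,[.5246-np.sin(a)*y,.329+np.cos(a)*y,.079]).round(2))
E
python3 go.py .5598 -.3823 .18 -1.77
```

```text
[366.85 144.35] [362 137  11  15 123]
[354.08 149.31] [349 142  11  15 136]
[340.47 153.19] [335 146  11  15 135]
[326.47 156.93] [321 149  11  16 146]
-0.072 [327.68 156.81]
-0.024 [341.48 152.39]
0.024 [354.96 148.06]
0.072 [368.12 143.84]
t 10.975 pos [0.5311 0.3518 0.2092] turn [ 5.0000e-04 -1.1600e-02  1.5722e+00] shift after [17.34 71.39  2.92] now [-71.44  17.21   2.55] F [0.9 1.3 3.8] w 0.999
```

The stamp is home: its handle is at (354.1,149.3) against the interpolated neighbours at (353.7,148.8). Next I'll go over the tongs.

jog_arm(rows="-4 0.95 0 0 0 0.05 -1;-4.3 0.8 0 0 0 0 -1;-4.3 0.8 0 0 0 0 -1;-4.3 0.8 0 0 0 0 -1;-4.3 0.8 0 0 0 0 -1")

```text
time: 11.6
position: [0.5193, 0.1327, 0.2014]
tool_rot: [2.477, 1.93, 0.002]
ft_force: [0.3, -0.7, 0.1]
grip_width: 0.998
grip_force: 0.0
```

jog_arm(rows="-4.3 0.8 0 0 0 0 -1;-4.3 0.8 0 0 0 0 -1;-4.3 0.8 0 0 0 0 -1;-4.3 0.8 0 0 0 0 -1;-4.3 0.8 0 0 0 0 -1")

```text
time: 12.22
position: [0.5055, -0.0855, 0.2016]
tool_rot: [2.477, 1.929, 0.002]
ft_force: [-0.1, -0.7, 0.2]
grip_width: 0.997
grip_force: 0.0
```

jog_arm(rows="-4.3 0.8 0 0 0 0 -1;-4.3 0.8 0 0 0 0 -1;-4.3 0.8 0 0 0 0 -1;-4.3 0.8 0 0 0 0 -1;0 0 0 0 0 0.17 -1")

```text
time: 12.85
position: [0.4931, -0.2637, 0.201]
tool_rot: [2.641, 1.697, -0.001]
ft_force: [-0.6, 0.2, 0.4]
grip_width: 1.001
grip_force: 0.0
```

jog_arm(rows="0 0 0 0 0 0.17 -1;0 0 0 0 0 0.17 -1;0 0 0 0 0 0.17 -1;0 0 0 0 0 0.17 -1;0 0 0 0 0 0.17 -1")

```text
time: 13.48
position: [0.4946, -0.2588, 0.2015]
tool_rot: [3.106, 0.466, 0.002]
ft_force: [0.3, 0.6, 0.8]
grip_width: 1.0
grip_force: 0.0
```

```bash
python3 go.py .5598 -.3823 .18 -1.77
```

```text
t 13.475 pos [ 0.4946 -0.2588  0.2015] turn [ 0.0008 -0.0017  0.4972] shift after [ 8.83 10.81  2.15] now [ 2.6  13.71  2.17] F [0.3 0.6 0.8] w 1.0
```

jog_arm(rows="0 0 0 0 0 0.166 -1;0 0 0 0 0 0.166 -1;0 0 0 0 0 0.165 -1;2.2 2.7 0 0 0 0 -1;2.2 2.7 0 0 0 0 -1")

```text
time: 14.1
position: [0.5279, -0.3208, 0.2019]
tool_rot: [3.126, -0.302, 0.004]
ft_force: [0.3, 0.1, 0.2]
grip_width: 1.001
grip_force: 0.0
```

jog_arm(rows="2.2 2.7 0.5 0 0 0 -1;2.2 2.7 0.5 0 0 0 -1;0 0 0 0 0 0 -1;0 0 0 0 0 0 -1")

```text
time: 14.6
position: [0.5599, -0.381, 0.1908]
tool_rot: [-3.126, 0.303, -0.001]
ft_force: [-0.1, 0.4, 0.0]
grip_width: 0.999
grip_force: 0.0
```

```bash
python3 go.py .561 -.3823 .054 -1.765
python3 - <<'E'
from h import *; import json
s=ctrl.get_state(); M=R.from_rotvec(s["tool_rot"]).as_matrix(); p=s["position"]
f=[(p+M@np.array([i*.0095,j*.0435,0])).tolist() for i,j in((-1,-1),(1,-1),(1,1),(-1,1))]
x0,y0,a=.5617,-.3823,-.195;c,sn=np.cos(a),np.sin(a)
q=lambda sx,sy,z:[[x0+c*i*sx-sn*j*sy,y0+sn*i*sx+c*j*sy,z] for i,j in((-1,-1),(1,-1),(1,1),(-1,1))]
json.dump([f,q(.024,.046,.034),q(.006,.012,.120)],open("pts.json","w"))
E
python3 see.py tongs 7 360,145,56,80 100,225,58,80
```

```text
t 14.6 pos [ 0.5599 -0.381   0.1908] turn [-0.0008 -0.0006  0.0009] shift after [ 0.13  0.1  13.68] now [ 0.12  0.12 13.68] F [-0.1  0.4  0. ] w 0.999
```

View pics/tongs.png

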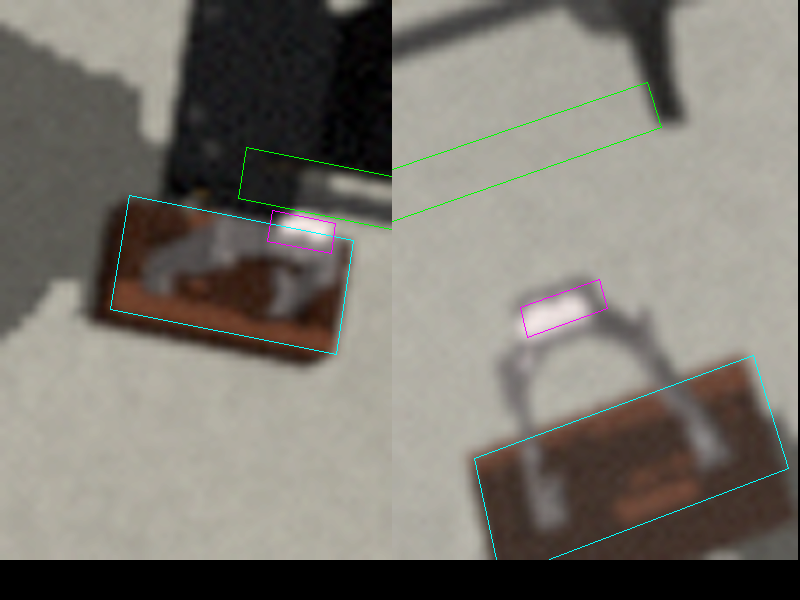

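In the tongs view the hand straddles the tongs. The bridge, at scene (560,309) and top (306,230), is within about 1.5 mm of the projected model. Going down.

jog_arm(rows="0.12 0.2 3 0 0 0 -1;0 0 3 0 0 0 -1;0 0 3 0 0 0 -1;0 0 2.5 0 0 0 -1;0 0 1.2 0 0 0 -1")

```text
time: 15.32
position: [0.5599, -0.3829, 0.0623]
tool_rot: [-3.126, 0.303, 0.002]
ft_force: [0.2, 0.0, 0.5]
grip_width: 0.998
grip_force: 0.0
```

jog_arm(rows="0 0 0.5 0 0 0 -1;0 0 0.4 0 0 0 -1;0 0 0 0 0 0 -0.3;0 0 0 0 0 0 -0.1;0 0 0 0 0 0 0.02", force=20)

```text
time: 15.95
position: [0.5606, -0.3844, 0.0546]
tool_rot: [3.126, -0.305, 0.001]
ft_force: [0.9, 0.0, -0.0]
grip_width: 0.745
grip_force: 0.0
```

jog_arm(rows="0 0 0 0 0 0 0.02;0 0 0 0 0 0 0.02;0 0 0 0 0 0 0.02")

```text
time: 16.32
position: [0.5603, -0.3844, 0.054]
tool_rot: [3.127, -0.305, -0.0]
ft_force: [-0.5, 0.0, -0.0]
grip_width: 0.502
grip_force: 11.1
```

```bash
python3 go.py .561 -.3823 .054 -1.765
```

```text
t 16.325 pos [ 0.5603 -0.3844  0.054 ] turn [ 0.0002  0.0001 -0.0001] shift after [ 0.03 -0.22 -0.  ] now [ 0.03 -0.22 -0.  ] F [-0.5  0.  -0. ] w 0.502
```

jog_arm(rows="0 0 -0.5 0 0 0 0.02;0 0 -1 0 0 0 0.02;0 0 -2 0 0 0 0.02;0 0 -3 0 0 0 0.02;0 0 -3.5 0 0 -0.04 0.02")

```text
time: 16.95
position: [0.5604, -0.3843, 0.1562]
tool_rot: [3.132, -0.24, 0.001]
ft_force: [0.5, -0.2, -0.5]
grip_width: 0.491
grip_force: 14.8
```

jog_arm(rows="0 0 0 0 0 -0.08 0.02;0 0 0 0 0 -0.075 0.02;0 0 0 0 0 0 0.02")

```text
time: 17.32
position: [0.5608, -0.3845, 0.1557]
tool_rot: [3.14, 0.0, 0.002]
ft_force: [0.3, 0.6, -0.2]
grip_width: 0.494
grip_force: 14.8
```

```bash
python3 go.py .458 -.2055 .13 -1.5708
```

```text
t 17.325 pos [ 0.5608 -0.3845  0.1557] turn [ 0.0011 -0.0016  0.    ] shift after [-10.28 -17.9    2.57] now [-10.28 -17.9    2.54] F [ 0.3  0.6 -0.2] w 0.494
```

jog_arm(rows="-2 -3.5 0 0 0 0 0.02;-2 -3.5 0 0 0 0 0.02;-2 -3.5 0 0 0 0 0.02;-2 -3.5 0 0 0 0 0.02;-1.8 -3 0 0 0 0 0.02")

```text
time: 17.95
position: [0.4618, -0.213, 0.1549]
tool_rot: [3.141, -0.0, 0.002]
ft_force: [-0.2, 0.6, -0.4]
grip_width: 0.492
grip_force: 14.8
```

jog_arm(rows="-0.5 -0.9 1 0 0 0 0.02;0 0 1 0 0 0 0.02;0 0 0 0 0 0 0.02;0 0 0 0 0 0 0.02")

```text
time: 18.45
position: [0.4576, -0.2063, 0.1339]
tool_rot: [-3.141, 0.001, -0.0]
ft_force: [-0.1, 0.3, -0.3]
grip_width: 0.495
grip_force: 14.8
```

```bash
python3 go.py .458 -.2055 .13 -1.5708
python3 - <<'E'
from h import *; import json
s=ctrl.get_state(); M=R.from_rotvec(s["tool_rot"]).as_matrix(); p=s["position"]
f=[(p+M@np.array([i*.010,j*.022,.046])).tolist() for i,j in((-1,-1),(1,-1),(1,1),(-1,1))]
c=[[.458+.012*np.cos(t),-.2048+.012*np.sin(t),.032] for t in np.arange(0,6.28,.3)]
json.dump([f,c],open("pts.json","w"))
E
python3 see.py jaws 7 300,185,56,70 150,185,58,80
```

```text
t 18.45 pos [ 0.4576 -0.2063  0.1339] turn [-0.0003 -0.     -0.0006] shift after [ 0.04 -0.08  0.39] now [ 0.04 -0.08  0.39] F [-0.1  0.3 -0.3] w 0.495
```

View pics/jaws.png

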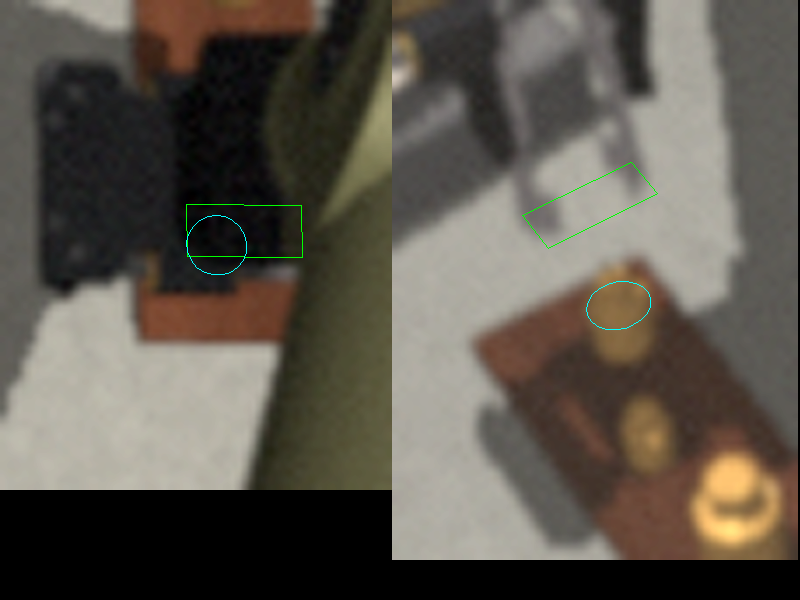

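The tongs are held, with jaw tips at scene (547,220) and (640,180) matching the projected rectangle. The weight's cylinder spans x 593–652, bottom about 362. I'll compare extents with the model to fix the remaining few mm.

Run:
```python
from fit import *
d=pickle.load(open("jawsscene.pkl","rb"))
for x,y in((.458,-.2048),(.453,-.2048),(.458,-.2018)):
    q=np.array([(px(d,p)-[150,185]+.5)*7+[392,0] for p in cyl(x,y,.012,.01,.032)+cyl(x,y,.008,.04,.045)]); print(x,y,q.min(0).round(0),q.max(0).round(0))
c=d["img"][185:265,150:208]; hsv=cv2.cvtColor(c,cv2.COLOR_BGR2HSV).astype(int)
m=((hsv[...,0]>14)&(hsv[...,0]<30)&(hsv[...,1]>95)); m[53:]=0; m[:34]=0
n,l,st,cc=cv2.connectedComponentsWithStats(m.astype(np.uint8)); i=1+np.argmax(st[1:,4])
print(st[i],cc[i]); b=st[i]; print("extents",[b[0]*7+392,b[1]*7],[(b[0]+b[2])*7+392,(b[1]+b[3])*7])
h=maskhull(l==i)
for dd in(T,S_): pass
d2=dict(d);d2["cx"]=d["cx"]-150;d2["cy"]=d["cy"]-185
print(fit(lambda q:cyl(*q,.012,.01,.032)+cyl(*q,.008,.04,.045),[(d2,h)],[.458,-.2048]))
```

```text
0.458 -0.2048 [586. 266.] [659. 368.]
0.453 -0.2048 [580. 258.] [653. 360.]
0.458 -0.2018 [594. 263.] [666. 364.]
[ 28  38  10  14 106] [32.27358491 44.87735849]
extents [np.int32(588), np.int32(266)] [np.int32(658), np.int32(364)]
(array([ 0.4572, -0.2044]), [0.921])
```

The scene fit gives (0.457,−0.204), agreeing with the top view. I'll lower the open jaws around it.

jog_arm(rows="0 -0.17 1 0 0 0 0.02;0 0 1.5 0 0 0 0.02;0 0 1.5 0 0 0 0.02;0 0 1 0 0 0 0.02;0 0 0 0 0 0 0.02")

```text
time: 19.18
position: [0.4565, -0.2033, 0.0828]
tool_rot: [-3.141, -0.001, 0.003]
ft_force: [0.5, -0.1, -0.1]
grip_width: 0.494
grip_force: 14.8
```

jog_arm(rows="0 0 0.8 0 0 0 0.02;0 0 0.8 0 0 0 0.02;0 0 0.6 0 0 0 0.02;0 0 0 0 0 0 0.02;0 0 0 0 0 0 0.02")

```text
time: 19.8
position: [0.4574, -0.2037, 0.0622]
tool_rot: [3.141, 0.001, 0.001]
ft_force: [0.1, -0.1, -1.5]
grip_width: 0.497
grip_force: 14.8
```

```bash
python3 go.py .4575 -.2046 .0585 -1.5708
python3 - <<'E'
from h import *; import json
json.dump([],open("pts.json","w"))
E
python3 see.py down 10 300,185,20,60 155,195,58,60
```

```text
t 19.8 pos [ 0.4574 -0.2037  0.0622] turn [ 0.0002 -0.0003  0.0008] shift after [0.01 0.09 0.37] now [0.01 0.09 0.37] F [ 0.1 -0.1 -1.5] w 0.497
```

View pics/down.png

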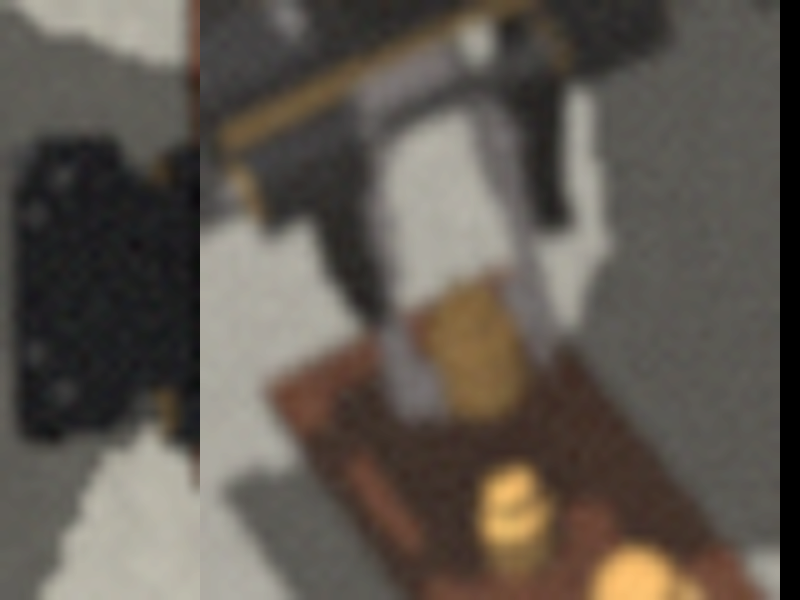

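The jaws straddle the weight at scene (475,350). Down the last 3 mm, then close.

jog_arm(rows="0 0.07 0.2 0 0 0 0.02;0 0 0.15 0 0 0 0.02;0 0 0 0 0 0 0.1;0 0 0 0 0 0 0.2;0 0 0 0 0 0 0.4", force=25)

```text
time: 20.52
position: [0.4571, -0.2043, 0.0584]
tool_rot: [3.142, 0.001, -0.0]
ft_force: [0.9, -1.1, -1.0]
grip_width: 0.471
grip_force: 25.0
```

jog_arm(rows="0 0 0 0 0 0 0.5;0 0 0 0 0 0 0.5;0 0 0 0 0 0 0.5;0 0 0 0 0 0 0.5")

```text
time: 21.02
position: [0.4573, -0.2044, 0.0586]
tool_rot: [3.141, 0.001, 0.0]
ft_force: [0.4, 0.9, -2.0]
grip_width: 0.471
grip_force: 25.0
```

The width stopped at 41 mm where about 36 is expected, so I'll raise the force and watch the width.

jog_arm(rows="0 0 0 0 0 0 0.5;0 0 0 0 0 0 0.5;0 0 0 0 0 0 0.5", force=35)

```text
time: 21.4
position: [0.4572, -0.2044, 0.0586]
tool_rot: [3.141, 0.001, 0.0]
ft_force: [0.2, -0.1, -2.3]
grip_width: 0.461
grip_force: 35.0
```

jog_arm(rows="0 0 0 0 0 0 0.5;0 0 0 0 0 0 0.5;0 0 0 0 0 0 0.5", force=45)

```text
time: 21.78
position: [0.4572, -0.2044, 0.0585]
tool_rot: [3.142, 0.001, -0.0]
ft_force: [-0.8, 0.3, -2.3]
grip_width: 0.462
grip_force: 45.0
```

jog_arm(rows="0 0 -0.3 0 0 0 0.5;0 0 -0.3 0 0 0 0.5;0 0 -0.4 0 0 0 0.5;0 0 0 0 0 0 0.5;0 0 0 0 0 0 0.5")

```text
time: 22.4
position: [0.4572, -0.2044, 0.0686]
tool_rot: [3.141, 0.001, -0.0]
ft_force: [0.0, -0.5, -1.3]
grip_width: 0.457
grip_force: 45.0
```

```bash
cat > wt.py <<'E'
from fit import *; import sys
d=cam("scene"); p=ctrl.get_state()["position"]; print(p.round(4))
h=float(sys.argv[1])
for z in (.01,.01+h):
    q=np.array([px(d,c) for c in cyl(p[0],p[1],.012,z,z+.022)+cyl(p[0],p[1],.008,z+.03,z+.035)]); print("model z",z,q.min(0).round(1),q.max(0).round(1))
hsv=cv2.cvtColor(d["img"],cv2.COLOR_BGR2HSV).astype(int)
m=((hsv[...,0]>14)&(hsv[...,0]<30)&(hsv[...,1]>95)); o=q.mean(0).astype(int)
k=np.zeros_like(m);k[o[1]-18:o[1]+18,o[0]-14:o[0]+14]=1
n,l,st,cc=cv2.connectedComponentsWithStats((m&k).astype(np.uint8))
for i in range(1,n):
    if st[i,4]>12: print("seen",st[i,:2],st[i,:2]+st[i,2:4],cc[i].round(1),st[i,4])
pickle.dump(d,open("last.pkl","wb"))
E
python3 wt.py .01; python3 go.py .4575 -.2046 .0585 -1.5708
```

```text
[ 0.4571 -0.2043  0.0685]
model z 0.01 [177.3 222.3] [187.7 236.8]
model z 0.02 [176.7 219.7] [187.1 234.3]
seen [177 221] [187 235] [181.6 227.4] 80
t 22.45 pos [ 0.4571 -0.2043  0.0685] turn [-0.      0.0002  0.0007] shift after [0.04 0.03 1.  ] now [0.04 0.03 1.  ] F [ 0.5 -0.1 -2.3] w 0.461
```

jog_arm(rows="0 0 -0.5 0 0 0 0.5;0 0 -0.5 0 0 0 0.5;0 0 -0.5 0 0 0 0.5;0 0 0 0 0 0 0.5")

```text
time: 22.95
position: [0.4577, -0.2046, 0.0842]
tool_rot: [3.141, 0.001, 0.002]
ft_force: [0.6, 0.1, -1.1]
grip_width: 0.461
grip_force: 45.0
```

```bash
python3 wt.py .025
python3 - <<'E'
from fit import *
d=pickle.load(open("last.pkl","rb"));u,v=150,185
c=cv2.convertScaleAbs(cv2.resize(d["img"][v:v+60,u:u+70],None,fx=10,fy=10,interpolation=cv2.INTER_CUBIC),alpha=1.6);cv2.imwrite("pics/lift.png",c)
E
```

```text
[ 0.4574 -0.2045  0.0839]
model z 0.01 [177.3 222.4] [187.7 236.9]
model z 0.035 [175.7 215.9] [186.3 230.7]
seen [176 218] [186 231] [180.5 223.6] 80
```

View pics/lift.png

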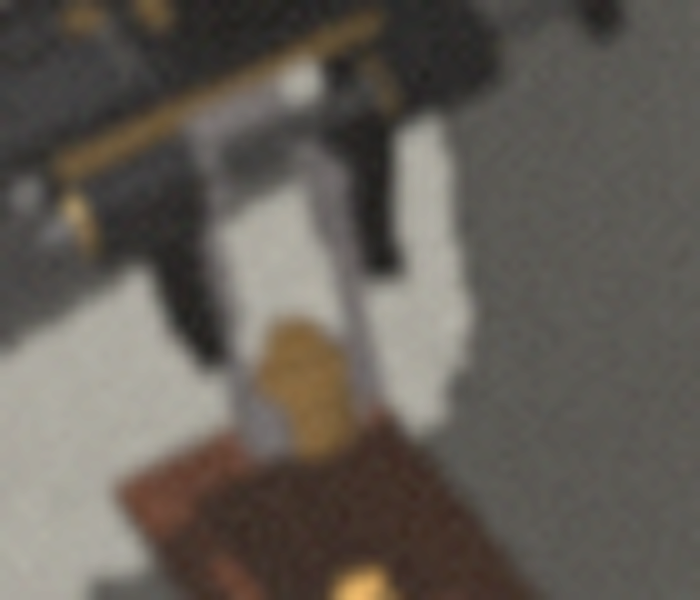

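The picture shows the weight (300,385) held between the jaws, clear of the board and moving with the tongs. Raising it and carrying it slowly to the pan.

jog_arm(rows="0 0 -1 0 0 0 0.5;0 0 -1.5 0 0 0 0.5;0 0 -1.5 0 0 0 0.5;0 0 -1.5 0 0 0 0.5;0 0 -1.5 0 0 0 0.5")

```text
time: 23.62
position: [0.4574, -0.2044, 0.1549]
tool_rot: [3.141, 0.001, 0.001]
ft_force: [0.1, -0.2, -1.7]
grip_width: 0.457
grip_force: 45.0
```

```bash
python3 wt.py .095; python3 go.py .596 .003 .155 -1.5708
```

```text
[ 0.4586 -0.2049  0.1569]
model z 0.01 [177.3 222.7] [187.7 237.2]
model z 0.105 [171.1 196.8] [182.3 212.5]
seen [171 197] [181 211] [175.6 203.2] 88
t 23.675 pos [ 0.4586 -0.2049  0.1569] turn [ 0.002  -0.0035  0.0007] shift after [ 13.74 -20.79   0.19] now [ 13.76 -20.78   0.2 ] F [ 1.3 -0.9  0.2] w 0.458
```

jog_arm(rows="0.5 -0.7 0 0 0 0 0.5;1 -1.5 0 0 0 0 0.5;1.3 -2 0 0 0 0 0.5;1.3 -2 0 0 0 0 0.5;1.3 -2 0 0 0 0 0.5")

```text
time: 24.3
position: [0.5112, -0.1208, 0.1526]
tool_rot: [-3.141, -0.002, 0.002]
ft_force: [0.4, -0.0, -1.9]
grip_width: 0.461
grip_force: 45.0
```

jog_arm(rows="1.3 -2 0 0 0 0 0.5;1.3 -2 0 0 0 0 0.5;1.3 -2 0 0 0 0 0.5;1.3 -2 0 0 0 0 0.5;1.3 -2 0 0 0 0 0.5")

```text
time: 24.92
position: [0.576, -0.0208, 0.1525]
tool_rot: [-3.141, -0.002, 0.003]
ft_force: [-0.0, 0.5, -2.0]
grip_width: 0.46
grip_force: 45.0
```

jog_arm(rows="1 -1.5 0 0 0 0 0.5;0.5 -0.7 0 0 0 0 0.5;0.3 -0.4 0 0 0 0 0.5;0 0 0 0 0 0 0.5;0 0 0 0 0 0 0.5")

```text
time: 25.55
position: [0.5938, 0.0028, 0.1535]
tool_rot: [3.141, -0.001, -0.0]
ft_force: [-0.7, -0.5, -1.9]
grip_width: 0.462
grip_force: 45.0
```

jog_arm(rows="0 0 0 0 0 0 0.5;0 0 0 0 0 0 0.5;0 0 0 0 0 0 0.5;0 0 0 0 0 0 0.5")

```text
time: 26.05
position: [0.5941, 0.0037, 0.1536]
tool_rot: [3.141, 0.001, 0.0]
ft_force: [0.1, 0.7, -0.5]
grip_width: 0.455
grip_force: 45.0
```

```bash
python3 go.py .596 .003 .155 -1.5708; python3 wt.py .095
python3 - <<'E'
from fit import *
d=pickle.load(open("last.pkl","rb"));H,S,V,m=roi(d,0,300,400,120,180); r=m&((H<8)|(H>172))&(S>120)&(V>45)
n,l,st,cc=cv2.connectedComponentsWithStats(r.astype(np.uint8)); print(cc[1:].round(1))
E
```

```text
t 26.05 pos [0.5941 0.0037 0.1536] turn [ 0.0002 -0.      0.0008] shift after [ 0.19  0.07 -0.14] now [ 0.19  0.07 -0.14] F [ 0.1  0.7 -0.5] w 0.455
[0.5941 0.0037 0.1536]
model z 0.01 [272.  217.8] [281.1 232.2]
model z 0.105 [272.  191.7] [281.7 207.4]
seen [273 193] [281 206] [276.8 198.7] 70
[[366.8 144. ]
 [354.1 148.8]
 [340.4 152.8]
 [326.6 157.2]]
```

The weight is held over the pan's middle at about z 0.105, and the stamp is in its well. Handing in.

```bash
python3 -c "
from bench import ticket
print(ticket.close_job())"
```

```text
the job is handed in; nothing more can be done
None
```

I handed the job in at about 26 s: the date stamp is home and let go in the free well, and the gripper is holding the tongs with the middle brass weight about 45 mm above the middle of the pan; the hand-in call gave no verdict.

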